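Show a mineral under the ultraviolet lamp

ROBOT

A 6-joint arm with a two-finger parallel gripper is mounted at the origin on a cart in front of the work surface, level with it; the furniture and walls round the work are solid. World frame = base frame: x ahead of the robot, y to its left, z up, the work surface at z = 0. Lengths are in m, angles in degrees, forces in N, time in s.
With the tool pointing down it reaches from about 0.375 to 0.9 m from the base axis. Payload 3.1 kg.
Tool frame: the origin (TCP) lies at the very end of the fingers, on their centre line; the grasp point (between the pads) lies 19 mm behind it (bot.hold_point_z is the z of the grasp point in the tool frame, in m); z points along the fingers, y is the line along which they close (so a half turn about z gives the same grasp; the last joint's range is limited). The gripper opens to 87 mm and grips with 3 to 60 N. Pads are 19 mm wide; open, the fingers measure 117 mm over their backs; the gripper's body (75 mm by 190 mm) begins 51 mm behind the grasp point.
Start: joints at [-79.441, 30.224, 82.088, -0, 67.689, -10.227], TCP at [0.222, -0.584, 0.223] pointing down, gripper open.
Joint ranges: [-176.69, 176.69], [-43.24, 126.21], [12.49, 139.97], [-82, 262], [0, 151.66], [-163.58, 163.58]. Speed limits (degrees/s): [159.86, 159.86, 180, 180, 180, 180].

INTERFACE

Orientations are given as a 3x3 rotation matrix whose columns are the frame's x, y, z axes.
In Python, from rig import bot, capture, camera_model gives the robot as it stands.
- The arm moves only by the tool apply_moves, never from a script. Its argument "plan" is text: rows parted by semicolons, each of 6 numbers parted by spaces: the shift along the tool's x, y, z in units of 0.05 m (1.0 is 0.05 m), then the turn, a rotation vector about the tool's x, y, z in units of 360 degrees (1.0 is 360 degrees). In form: dx dy dz ax ay az; .... A call has 1 to 10 rows; each row shifts and turns the commanded pose from where the row before left it, along the tool's axes as they then stand; what a row does not reach is not made up. A row lasts 1/12 s, in which the tool goes at most 41.7 mm and 7.16 degrees, less where a joint would pass 70% of its speed; a pose out of reach is approached as far as the arm can. A call with a number of a shift or a turn outside -1 to 1 is refused whole. A call with a gripper value outside its range is refused whole. "gripper" is the gripper command: -1 is shut, 1 is fully open, values between are in proportion, set as the call begins (left out, the last holds). The fingers move at their own pace and stop on an object; the grip force is fixed at half the most. Time passes only in rows, so rows that do not move let the fingers close. It gives the time, the measured TCP pose, the force, the opening and the grip force at its end, in the units of the state.
- bot.read_state(): the state, without advancing time (a new reading comes with each control period).
- capture(name): name is "side" or "top" or "wrist"; returns the picture (400x640x3 uint8, red, green, blue); there is no depth.
- camera_model(name): a dict with "vertical_fov" (degrees; the focal length in pixels is half the picture's height over the tangent of half this angle, whatever the lens; pixels are square), "cx", "cy" (the principal point, pixels), "position" and "rotation" of the camera in the world; the wrist camera has in their place "hand_eye" (4x4, takes a point from camera to tool coordinates, whose origin is the TCP and whose axes are the flange's). Camera axes: x right, y down, z forward; pixel columns grow to the right and rows downward; lengths in m; the calibration is good to about 2 mm. The wrist camera is an equidistant fisheye: a pixel r from the principal point sees the ray r / f radians off the axis. A picture is of the moment at which its call begins: read the wrist's pose just before it. camera_model takes no time and is no camera call.
- bot.hand_in(): hands the job in; it is judged then, once.
The state is a dict: "time_s": time; "joint_positions": joint angles; "qvel": joint speeds; "tau": joint torques, N m; "position": TCP position; "tcp_rot": TCP orientation; "force": force on the tool from outside, world axes, zero at the start; "moment": the same for the moment, N m; "opening": opening from 0.0 (shut) to 1.0 (fully open); "grasp_force": force on a finger pad.
Only numpy, scipy, OpenCV 4.12 (cv2) and the standard library are available. Lean on these libraries where they do the work, as an engineer would, in place of code of your own. Each camera call takes 0.05 s, during which the arm holds its last target. There are 200 camera calls.

TASK

A customer wants to see the calcite pebble in the viewing cabinet glow: lift the ultraviolet hand lamp by its handle up and off the two hooks of its stand, seat it fully down inside the collar on top of the cabinet (either way round), setting it down gently, and let go of the handle. Then press the lamp's spring paddle right down to its stop and finish while still holding it down there with the fingers, since the lamp is lit only while the paddle is held. The light is harmful in the open, so do not press the paddle before the lamp is seated, and leave the other minerals and the little specimen box on the table undisturbed.

Things in the scene. Friction and masses are not known exactly. Their poses are not given: they have to be found in the camera images.
- lamp: Ultraviolet hand lamp, 0.4 to 0.6 kg, hanging level by its handle: grey box 62 x 230 x 46 mm (x,y,z). Origin: centre of underside, below its centre of mass; z up, y along it to the paddle's end. Black handle bar on top: 16 x 16 mm, along y, 100 mm clear between its posts; bar underside 86 mm, top 102 mm above the origin, 40 mm clear above the box.
- lamp_grip (a point): Centre of the handle bar, midway between the posts, 94 mm above the lamp's origin; axes as the lamp's. To be gripped here across the bar (fingers closing along the lamp's x), between the two hooks.
- lamp_paddle (a joint): Paddle switch on the lamp's top, aluminium plate 30 x 48 x 4 mm (x,y,z), hinged at lamp y 66, z 50 mm beside the handle post; the free end (y 113 mm) stands up at rest. In rad: 0 at rest (slopes up 0.24 outward), 0.24 down at its stop (level, upper face 52 mm above the lamp's origin). Sprung: 36 mm from the hinge about 4 N to start, 9 N at the stop; counts as down above 0.19.
- paddle_press (a point): Point to press on the paddle's upper face, mid-width, 36 mm from its hinge; over the full stroke it sinks about 8.5 mm. At rest it lies 101 mm along the lamp's y and 60.5 mm above the lamp's origin.
- cabinet: Grey metal viewing cabinet, fixed, 200 x 290 x 150 mm (x,y,z), with a port and rubber eyeshade in its -x side and a pale pebble inside. Origin: centre of underside. On its flat top a collar, 70 x 238 mm inside (x,y), rings the lamp window (44 x 190 mm); the lamp fits in with 4 mm play all round and rests on the flat top. The collar is 16 mm high: 8 mm upright, then flared to guide the lamp in.
- cabinet_seat (a point): Centre of the collar at the level of the cabinet's flat top (150 mm above the table), where the centre of the lamp's underside comes to rest; axes as the cabinet's: x across the collar, y along it.
- hanger_hooks (a point): On the fixed steel lamp stand (base 160 x 150 mm, 160 mm tall): midway between its two hooks where the bar rests, 154 mm above the table. The hooks, 8 mm round, at y +-36 mm, run level from a crossbar 85 mm behind (+x), under the bar and over the lamp box, to tips 28 mm in front (-x), upturned to 10 mm above this point. To unhook: raise the bar 12 to 28 mm, draw it 75 mm or more to -x.
- garnet: Loose dark red garnet crystal, 40 x 41 x 37 mm, a bystander. Origin: centre of its underside.
- barite_rose: Loose brown barite rosette, 49 x 70 x 34 mm, a bystander. Origin: centre of its underside.
- fluorite_cubes: Loose cluster of green fluorite cubes, 33 x 49 x 35 mm, a bystander. Origin: centre of its underside.
- thumbnail_box: Loose clear specimen box with a black foot, 38 x 38 x 35 mm, a bystander. Origin: centre of its underside.
- calcite_white: Loose white calcite lump, 64 x 109 x 60 mm, a bystander. Origin: centre of its underside.

How it is judged:
By the outcome, as a careful person would: the job done as asked, in the order asked, and still so for the second after the job is handed in, while the arm keeps its last pose, push and grip.
It also fails if it takes over 54 s, if anything falls off the work surface, if the arm or the gripper's body presses on something with over 40 N, if the wrist force passes 120 N, or if a joint passes its speed limit or range.

## Working session

There is one attempt and no reset: what is moved stays moved. The work goes in short steps, Python scripts to look and compute and a tool call to move; the robot and the scene stay as the last step left them, time stands still between calls to the robot, and variables do not carry over. Pictures are saved under pics/ and viewed, at most 10 in all, crops included, and the job is handed in when it is done.

Besides the shell and the picture viewer there is one more tool, called after "Emit:" as a command line: name --argument value ..., lists and objects as JSON in quotes. apply_moves: Moves the arm, as the interface text tells. Its arguments: {"type":"object","properties":{"plan":{"type":"string"},"gripper":{"type":"number"}},"required":["plan"]}

```bash
mkdir -p pics
python3 - <<'E'
from rig import bot,capture,camera_model
import cv2,numpy as np
for n in("side","top","wrist"):
    im=capture(n); cv2.imwrite(f"pics/{n}0.png",im[:,:,::-1]); print(n,camera_model(n))
s=bot.read_state(); print(s["time_s"],s["position"],s["tcp_rot"],s["opening"],bot.hold_point_z)
E
```

```text
side {'vertical_fov': 57.04685440104342, 'cx': 322.5952905285099, 'cy': 207.31706668570823, 'position': array([0.43611478, 0.71803438, 0.7362998 ]), 'rotation': array([[-0.98582613, -0.10418601,  0.1314995 ],
       [-0.16757969,  0.64884952, -0.74223403],
       [-0.00799298, -0.75375035, -0.65711227]])}
top {'vertical_fov': 53.21002459032315, 'cx': 324.92913472496645, 'cy': 197.65447828991745, 'position': array([0.31612344, 0.02277217, 1.28277981]), 'rotation': array([[-0.02810707, -0.9815602 ,  0.18907557],
       [-0.9994778 ,  0.03061263,  0.0103437 ],
       [-0.01594107, -0.1886861 , -0.98190806]])}
wrist {'vertical_fov': 65.70646984690485, 'cx': 319.40161984785783, 'cy': 195.62660360732016, 'hand_eye': array([[ 1.82231765e-03, -9.69643535e-01, -2.44516039e-01,
         6.62807500e-02],
       [ 9.99998333e-01,  1.79441929e-03,  3.36859482e-04,
        -3.54903903e-04],
       [ 1.12130677e-04, -2.44516245e-01,  9.69645189e-01,
        -1.62020191e-01],
       [ 0.00000000e+00,  0.00000000e+00,  0.00000000e+00,
         1.00000000e+00]])}
0.15 [ 0.22172044 -0.58377318  0.22179208] [[ 9.34905412e-01  3.54896849e-01 -3.12654542e-04]
 [ 3.54896876e-01 -9.34904062e-01  1.61295895e-03]
 [ 2.80132048e-04 -1.61892418e-03 -9.99998650e-01]] 0.9997375030471274 -0.0187
```

View pics/side0.png

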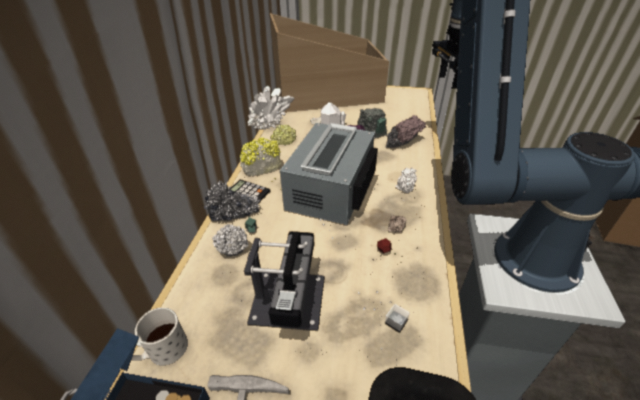

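View pics/top0.png

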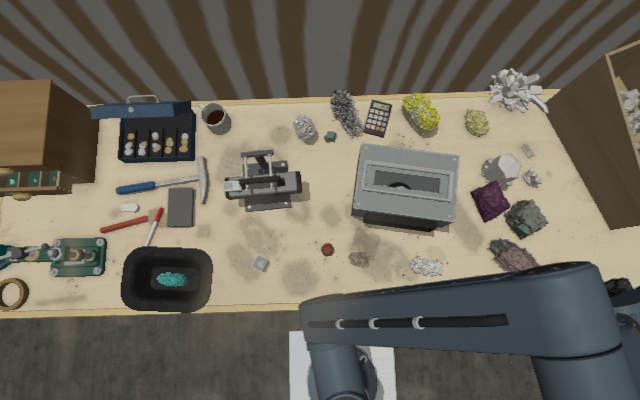

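The side view shows the stand with the lamp at about (287,275) and the cabinet at (335,170). In the top view the lamp is at (263,185) with its paddle toward the left (+y), and the collar is at (406,181). I'll enlarge both in one crop.

Run:
```python
import cv2,numpy as np
im=cv2.imread("pics/top0.png")
a=cv2.resize(im[140:220,215:315],None,fx=8,fy=8,interpolation=cv2.INTER_CUBIC)[:,:800]
b=cv2.resize(im[135:235,345:465],None,fx=6.66,fy=6,interpolation=cv2.INTER_CUBIC)
cv2.imwrite("pics/c1.png",a[:600]); cv2.imwrite("pics/c2.png",b[:600,:800])
```

```text
(no output)
```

View pics/c1.png

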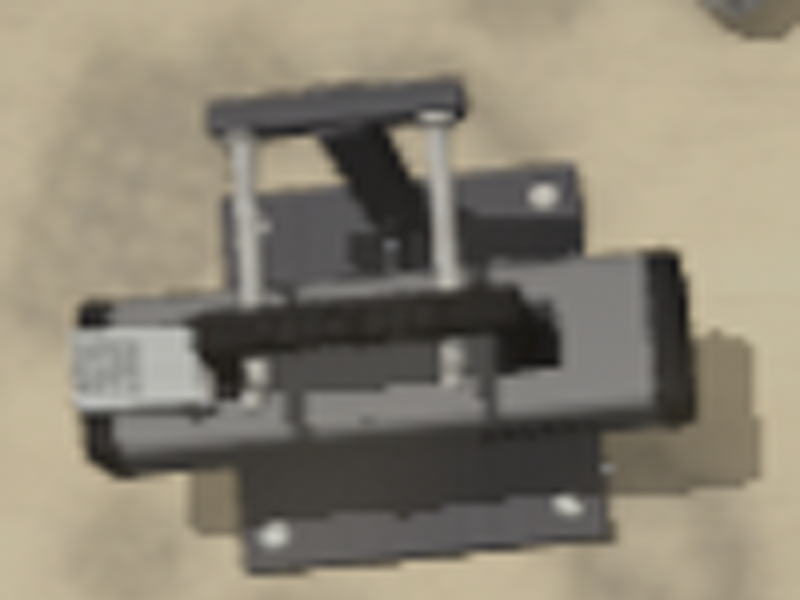

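View pics/c2.png

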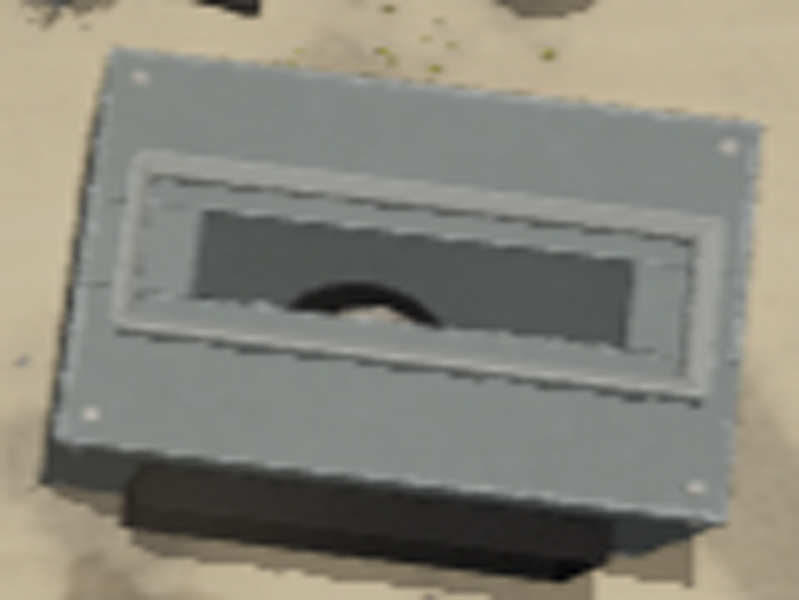

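```bash
cat > h.py <<'E'
import numpy as np
from rig import camera_model,bot
def rays(name,px,state=None):
    m=camera_model(name);f=200/np.tan(np.radians(m["vertical_fov"]/2))
    d=(np.atleast_2d(px).astype(float)-[m["cx"],m["cy"]])/f
    if name!="wrist":
        v=np.c_[d,np.ones(len(d))]; R,p=m["rotation"],m["position"]
    else:
        th=np.linalg.norm(d,axis=1,keepdims=True); v=np.c_[d*np.sinc(th/np.pi)/1.0,np.cos(th)]
        H=m["hand_eye"];Rt=np.array(state["tcp_rot"]);R=Rt@H[:3,:3];p=Rt@H[:3,3]+state["position"]
    return p,v@R.T
def onz(name,px,z,state=None):
    p,v=rays(name,px,state); return p+v*((z-p[2])/v[:,2])[:,None]
E
python3 - <<'E'
from h import *
np.set_printoptions(precision=4,suppress=True)
c1=lambda a:np.array(a)/8+[215,140]-.44
c2=lambda a:np.array(a)/[800/120,6]+[345,135]-.44
bar=onz("top",c1([(198,330),(525,300)]),.170);print("bar",bar,bar.mean(0))
hk=onz("top",c1([(248,297),(449,282)]),.154);print("hooks",hk,hk.mean(0))
box=onz("top",c1([(80,303),(675,252),(690,420),(115,472)]),.068+.046);print("box",box,box.mean(0))
for n,q,z in(("top",[(112,50),(760,122),(722,522),(55,440)],.15),("win",[(200,210),(633,258),(628,347),(192,297)],.15),("collar",[(135,155),(725,218),(705,398),(115,325)],.166)):
    P=onz("top",c2(q),z); e=P[0]-P[1]+P[3]-P[2]; print(n,P.mean(0),np.linalg.norm(P[0]-P[1]),np.linalg.norm(P[1]-P[2]),"yaw",np.degrees(np.arctan2(-e[0],e[1])))
d=bar[0]-bar[1];print("lamp yaw",np.degrees(np.arctan2(-d[0],d[1])),np.linalg.norm(d))
e=box[0]-box[1]+box[3]-box[2];print("boxyaw",np.degrees(np.arctan2(-e[0],e[1])),np.linalg.norm(e)/2)
E
```

```text
bar [[0.5873 0.2789 0.17  ]
 [0.5946 0.1613 0.17  ]] [0.591  0.2201 0.17  ]
hooks [[0.603  0.2644 0.154 ]
 [0.6063 0.191  0.154 ]] [0.6046 0.2277 0.154 ]
box [[0.6129 0.3366 0.114 ]
 [0.6255 0.1113 0.114 ]
 [0.5605 0.1067 0.114 ]
 [0.5474 0.3222 0.114 ]] [0.5865 0.2192 0.114 ]
top [ 0.5753 -0.2025  0.15  ] 0.2866914738758974 0.19887654495612078 yaw -9.479822637520032
win [ 0.5765 -0.2032  0.15  ] 0.189301914608102 0.04418833216598324 yaw -9.211544269916121
collar [ 0.575  -0.2028  0.166 ] 0.2551187856994461 0.08857948603919523 yaw -9.371878659400176
lamp yaw 3.556675769734757 0.117844683216241
boxyaw 3.337364999569668 0.22075067539323565
```

Emit:
apply_moves --plan "0 0 -0.254 0 0 -0.0166; 0 0 -0.254 0 0 -0.0166; 0 0 -0.254 0 0 -0.0166; 0 0 -0.254 0 0 -0.0166; 0 0 -0.254 0 0 -0.0166; 0 0 -0.254 0 0 -0.0166; 0 0 -0.254 0 0 -0.0166; 0 0 -0.254 0 0 -0.0166; 0 0 -0.254 0 0 -0.0166; 0 0 -0.254 0 0 -0.0166"

```text
time_s: 0.98
position: [0.2218, -0.5839, 0.3497]
tcp_rot: [[0.159, 0.987, -0.0], [0.987, -0.159, 0.001], [0.001, -0.0, -1.0]]
force: [0.9, 0.6, -0.1]
opening: 1.001
grasp_force: 0.0
```

Emit:
apply_moves --plan "0.434 0.287 0 0 0 0; 0.434 0.287 0 0 0 0; 0.434 0.287 0 0 0 0; 0.434 0.287 0 0 0 0; 0.434 0.287 0 0 0 0; 0.434 0.287 0 0 0 0; 0.434 0.287 0 0 0 0; 0.434 0.287 0 0 0 0; 0.434 0.287 0 0 0 0; 0.434 0.287 0 0 0 0"

```text
time_s: 1.82
position: [0.3996, -0.3925, 0.3492]
tcp_rot: [[0.164, 0.986, -0.0], [0.986, -0.164, 0.001], [0.001, -0.001, -1.0]]
force: [0.8, -0.0, 1.0]
opening: 0.996
grasp_force: 0.0
```

Emit:
apply_moves --plan "0.434 0.287 0 0 0 0; 0.434 0.287 0 0 0 0; 0.434 0.287 0 0 0 0; 0.434 0.287 0 0 0 0; 0.434 0.287 0 0 0 0; 0.434 0.287 0 0 0 0; 0.434 0.287 0 0 0 0; 0.434 0.287 0 0 0 0; 0.2 0.14 0 0 0 0; 0 0 0 0 0 0"

```text
time_s: 2.65
position: [0.5505, -0.2307, 0.3491]
tcp_rot: [[0.161, 0.987, -0.0], [0.987, -0.161, 0.001], [0.001, -0.0, -1.0]]
force: [-0.3, 0.3, 0.3]
opening: 1.002
grasp_force: 0.0
```

Run:
```python
from h import *
from rig import capture
import cv2,json
s=bot.read_state(); im=capture("wrist"); print(s["time_s"],s["position"])
cv2.imwrite("pics/w1.png",im[:,:,::-1]); json.dump(dict(position=list(map(float,s["position"])),tcp_rot=np.array(s["tcp_rot"]).tolist()),open("w1.json","w"))
```

```text
2.65 [ 0.55050645 -0.23073964  0.34912522]
```

View pics/w1.png

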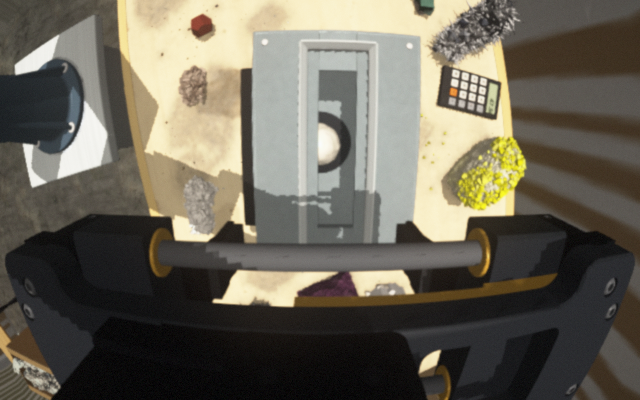

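The wrist view shows the window at columns ~318–355 and rows ~70–226, and the collar's outer rim at columns 300–378, starting at row 41. I'll get the edges from line profiles.

Run:
```python
from h import *
import cv2,json
np.set_printoptions(precision=4,suppress=True)
s=json.load(open("w1.json")); g=cv2.GaussianBlur(cv2.imread("pics/w1.png",0),(3,3),0).astype(int)
for r in (85,100,175): print(r,g[r,294:384].tolist())
for c in (325,340,350): print("c",c,list(g[36:80,c]),list(g[215:235,c]))
q=[(319,70),(356.5,70),(353,226),(316.5,226)]
P=onz("wrist",q,.15,s);e=P[0]-P[3]+P[1]-P[2];print(P,P.mean(0),np.linalg.norm(e)/2,np.linalg.norm(P[0]-P[1]),np.degrees(np.arctan2(-e[0],e[1])))
P=onz("wrist",[(254,31),(421,36)],.15,s);print("cab far edge",P,P.mean(0),np.linalg.norm(P[1]-P[0]),np.degrees(np.arctan2(*(P[1]-P[0])[[1,0]])))
a=np.radians(-9.3);print("-> centre",P.mean(0)[:2]-.145*np.array([-np.sin(a),np.cos(a)]))
```

```text
85 [180, 180, 181, 187, 200, 212, 214, 208, 204, 204, 202, 196, 187, 179, 177, 181, 183, 184, 183, 184, 184, 184, 181, 171, 150, 125, 112, 110, 110, 109, 108, 107, 107, 107, 106, 107, 108, 108, 108, 107, 107, 107, 106, 106, 106, 106, 106, 106, 106, 105, 106, 107, 107, 107, 106, 106, 107, 107, 106, 105, 103, 105, 125, 158, 178, 182, 183, 183, 182, 182, 181, 179, 168, 150, 149, 167, 186, 194, 197, 197, 198, 205, 213, 210, 199, 188, 184, 184, 185, 185]
100 [179, 179, 181, 189, 203, 214, 214, 207, 204, 204, 201, 195, 186, 178, 177, 181, 183, 184, 184, 184, 184, 183, 178, 167, 153, 145, 144, 145, 145, 141, 134, 131, 135, 141, 143, 143, 139, 133, 127, 127, 134, 139, 139, 137, 131, 122, 114, 109, 106, 106, 106, 106, 106, 106, 105, 106, 107, 107, 106, 105, 105, 110, 127, 155, 175, 182, 183, 183, 184, 184, 184, 182, 174, 160, 159, 176, 190, 195, 196, 198, 201, 209, 215, 210, 195, 183, 180, 180, 181, 182]
175 [179, 179, 180, 188, 202, 212, 213, 210, 208, 207, 204, 197, 183, 175, 176, 179, 180, 181, 181, 182, 183, 182, 177, 168, 166, 172, 178, 179, 179, 179, 180, 181, 182, 181, 180, 181, 182, 1
[... 2778 characters left out ...]
np.int64(106), np.int64(106), np.int64(106), np.int64(106)] [np.int64(101), np.int64(101), np.int64(101), np.int64(101), np.int64(100), np.int64(99), np.int64(98), np.int64(96), np.int64(89), np.int64(79), np.int64(72), np.int64(71), np.int64(78), np.int64(86), np.int64(93), np.int64(96), np.int64(97), np.int64(97), np.int64(97), np.int64(97)]
[[ 0.5697 -0.1076  0.15  ]
 [ 0.6125 -0.1138  0.15  ]
 [ 0.5815 -0.2997  0.15  ]
 [ 0.5367 -0.2923  0.15  ]] [ 0.5751 -0.2034  0.15  ] 0.18804303407095857 0.04329719826626964 -9.791018851704758
cab far edge [[ 0.5022 -0.0452  0.15  ]
 [ 0.6982 -0.079   0.15  ]] [ 0.6002 -0.0621  0.15  ] 0.19889255653718846 -9.765099619742532
-> centre [ 0.5768 -0.2052]
```

The two measurements of the seat agree: (0.5755, -0.2035), yaw -9.6. Next I'll go to look at the lamp.

Emit:
apply_moves --plan "0 0 0 0 0 -0.01; 0 0 0 0 0 -0.01; 0 0 0 0 0 -0.01; 0 0 0 0 0 -0.0054; 0.595 0.097 0 0 0 0; 0.595 0.097 0 0 0 0; 0.595 0.097 0 0 0 0; 0.595 0.097 0 0 0 0; 0.595 0.097 0 0 0 0; 0.595 0.097 0 0 0 0"

```text
time_s: 3.53
position: [0.5673, -0.0535, 0.3495]
tcp_rot: [[-0.055, 0.998, -0.001], [0.998, 0.055, -0.001], [-0.001, -0.001, -1.0]]
force: [0.6, 0.3, 0.3]
opening: 1.0
grasp_force: 0.0
```

Emit:
apply_moves --plan "0.595 0.097 0 0 0 0; 0.595 0.097 0 0 0 0; 0.595 0.097 0 0 0 0; 0.595 0.097 0 0 0 0; 0.595 0.097 0 0 0 0; 0.595 0.097 0 0 0 0; 0.595 0.097 0 0 0 0; 0 0 0 0 0 0; 0 0 0 0 0 0"

```text
time_s: 4.28
position: [0.5899, 0.1566, 0.3493]
tcp_rot: [[-0.059, 0.998, -0.001], [0.998, 0.059, -0.001], [-0.001, -0.001, -1.0]]
force: [-0.2, -0.4, 0.0]
opening: 1.001
grasp_force: 0.0
```

Run:
```python
from h import *
from rig import capture
import cv2,json
s=bot.read_state(); im=capture("wrist"); print(s["time_s"],s["position"])
cv2.imwrite("pics/w2.png",im[:,:,::-1]); json.dump(dict(position=list(map(float,s["position"])),tcp_rot=np.array(s["tcp_rot"]).tolist()),open("w2.json","w"))
cv2.imwrite("pics/w2c.png",cv2.resize(im[0:250,190:490,::-1],None,fx=2.4,fy=2.4,interpolation=cv2.INTER_CUBIC))
```

```text
4.2833 [0.58992112 0.15656962 0.34926582]
```

View pics/w2c.png

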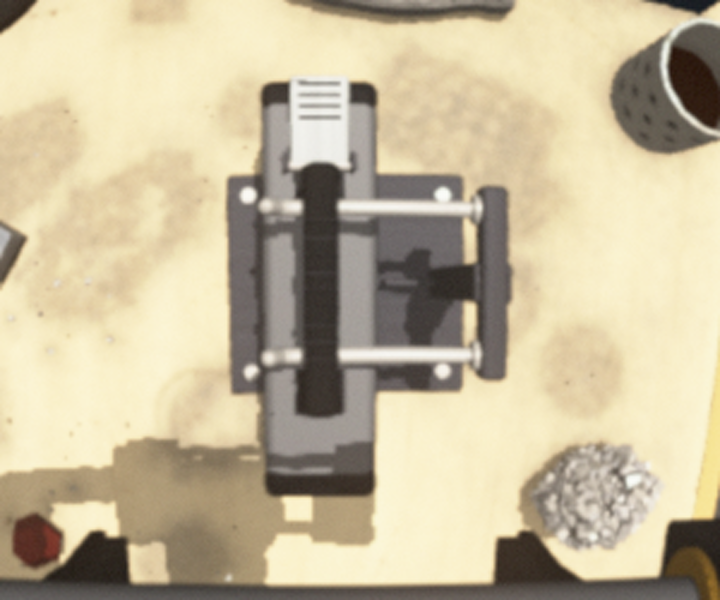

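The crop shows the handle bar from (322,165) to (320,413), the hooks crossing at rows 207 and 356, and the box spanning x 263–376 and rows 83–495.

Run:
```python
from h import *
import json
np.set_printoptions(precision=4,suppress=True)
s=json.load(open("w2.json")); c=lambda a:np.array(a)/2.4+[190,0]-.3
for n,q,z in(("bar",[(321.5,165),(320,413)],.17),("barw",[(303,290),(339,290)],.17),("hooks",[(321,207),(321,356)],.154),("boxL",[(263,84),(266,494)],.114),("boxR",[(376,84),(373,494)],.114)):
    P=onz("wrist",c(q),z,s);d=P[0]-P[1];print(n,P[:,:2].ravel(),P.mean(0),np.linalg.norm(d),np.degrees(np.arctan2(-d[0],d[1])))
```

```text
bar [0.5869 0.2794 0.5933 0.1647] [0.5901 0.2221 0.17  ] 0.11492084798730871 3.180748643092909
barw [0.582  0.2212 0.5984 0.2222] [0.5902 0.2217 0.17  ] 0.016370048547196123 93.58209759978133
hooks [0.588  0.2615 0.5924 0.1898] [0.5902 0.2257 0.154 ] 0.0718504751885001 3.520445638552487
boxL [0.5534 0.3324 0.5674 0.1077] [0.5604 0.22   0.114 ] 0.22514327998080397 3.566472257671273
boxR [0.6133 0.3362 0.6269 0.1112] [0.6201 0.2237 0.114 ] 0.22539617230968662 3.4644697761111325
```

Emit:
apply_moves --plan "0.33 0.02 0.3 0 0 0; 0.33 0.02 0.4 0 0 0; 0.33 0.02 0.4 0 0 0; 0.32 0.02 0.4 0 0 0; 0 0 0.5 0 0 0; 0 0 0.5 0 0 0; 0 0 0.5 0 0 0; 0 0 0.5 0 0 0; 0 0 0.3 0 0 0; 0 0 0 0 0 0"

```text
time_s: 5.17
position: [0.588, 0.2195, 0.1557]
tcp_rot: [[-0.055, 0.998, -0.008], [0.998, 0.055, -0.002], [-0.002, -0.008, -1.0]]
force: [-0.7, 0.2, -0.4]
opening: 1.0
grasp_force: 0.0
```

Emit:
apply_moves --plan "0 0 0.2 0 0 0; 0 0 0.04 0 0 0; 0 0 0 0 0 0; 0 0 0 0 0 0"

```text
time_s: 5.5
position: [0.5911, 0.2224, 0.1486]
tcp_rot: [[-0.057, 0.998, 0.002], [0.998, 0.057, 0.0], [0.0, 0.002, -1.0]]
force: [-0.4, 0.2, 0.0]
opening: 1.003
grasp_force: 0.0
```

Emit:
apply_moves --plan "0 -0.02 0.11 0 0 0; 0 0 0 0 0 0; 0 0 0 0 0 0"

```text
time_s: 5.75
position: [0.5891, 0.2227, 0.1422]
tcp_rot: [[-0.058, 0.998, -0.0], [0.998, 0.058, -0.0], [-0.0, -0.0, -1.0]]
force: [-0.4, -0.3, -0.5]
opening: 0.996
grasp_force: 0.0
```

Emit:
apply_moves --plan "0 0 0 0 0 0; 0 0 0 0 0 0; 0 0 0 0 0 0; 0 0 0 0 0 0; 0 0 0 0 0 0; 0 0 0 0 0 0; 0 0 0 0 0 0; 0 0 0 0 0 0; 0 0 0 0 0 0; 0 0 0 0 0 0" --gripper -1

```text
time_s: 6.58
position: [0.5893, 0.2226, 0.142]
tcp_rot: [[-0.057, 0.998, 0.0], [0.998, 0.057, -0.0], [-0.0, 0.0, -1.0]]
force: [-0.5, -0.8, -0.2]
opening: 0.33
grasp_force: 0.0
```

Emit:
apply_moves --plan "0 0 0 0 0 0; 0 0 0 0 0 0; 0 0 0 0 0 0; 0 0 0 0 0 0; 0 0 0 0 0 0; 0 0 0 0 0 0"

```text
time_s: 7.08
position: [0.5897, 0.2226, 0.1421]
tcp_rot: [[-0.057, 0.998, 0.001], [0.998, 0.057, 0.0], [0.0, 0.001, -1.0]]
force: [1.9, 0.2, -1.2]
opening: 0.178
grasp_force: 30.0
```

Gripped. I'll raise 20 mm.

Emit:
apply_moves --plan "0 0 -0.05 0 0 0; 0 0 -0.07 0 0 0; 0 0 -0.07 0 0 0; 0 0 -0.07 0 0 0; 0 0 -0.07 0 0 0; 0 0 -0.07 0 0 0; 0 0 0 0 0 0; 0 0 0 0 0 0; 0 0 0 0 0 0"

```text
time_s: 7.83
position: [0.5891, 0.2225, 0.162]
tcp_rot: [[-0.057, 0.998, -0.0], [0.998, 0.057, -0.0], [-0.0, -0.0, -1.0]]
force: [-0.1, 1.2, -3.7]
opening: 0.18
grasp_force: 30.0
```

Emit:
apply_moves --plan "0 -0.1 0 0 0 0; 0 -0.2 0 0 0 0; 0 -0.25 0 0 0 0; 0 -0.25 0 0 0 0; 0 -0.25 0 0 0 0; 0 -0.25 0 0 0 0; 0 -0.25 0 0 0 0; 0 -0.25 0 0 0 0; 0 -0.15 0 0 0 0; 0 -0.1 0 0 0 0"

```text
time_s: 8.67
position: [0.4855, 0.2166, 0.162]
tcp_rot: [[-0.058, 0.998, -0.001], [0.998, 0.058, -0.0], [-0.0, -0.001, -1.0]]
force: [0.0, 0.6, -4.5]
opening: 0.181
grasp_force: 30.0
```

Emit:
apply_moves --plan "0 0 0 0 0 0; 0 0 -0.2 0 0 0; 0 0 -0.3 0 0 0; 0 0 -0.4 0 0 0; 0 0 -0.4 0 0 0; 0 0 -0.4 0 0 0; 0 0 -0.4 0 0 0; 0 0 -0.3 0 0 0; 0 0 -0.1 0 0 0; 0 0 0 0 0 0"

```text
time_s: 9.5
position: [0.4887, 0.217, 0.2892]
tcp_rot: [[-0.057, 0.998, 0.005], [0.998, 0.057, 0.001], [0.001, 0.005, -1.0]]
force: [0.0, 0.8, -5.4]
opening: 0.179
grasp_force: 30.0
```

Run:
```python
from h import *
from rig import capture
import cv2
s=bot.read_state(); im=capture("wrist"); print(s["time_s"],s["position"],s["force"])
t=capture("side"); 
cv2.imwrite("pics/m3.png",np.hstack([cv2.resize(im,(400,250)),cv2.resize(t,(400,250))])[:,:,::-1])
```

```text
9.5 [0.48868589 0.21696244 0.28920494] [ 0.02108368  0.84761423 -5.35821123]
```

View pics/m3.png

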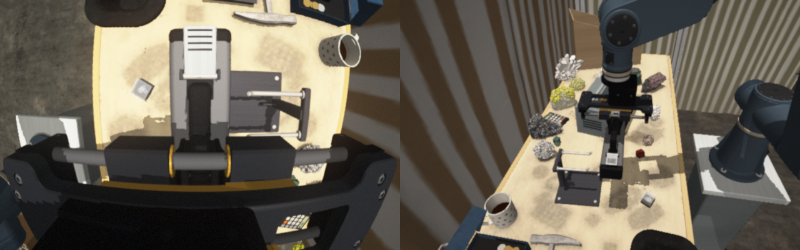

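The left half shows the lamp held straight, paddle end up, and the right half shows the stand empty. Now I'll carry it across.

Emit:
apply_moves --plan "0 0 0 0 0 0.004; 0 0 0 0 0 0.008; 0 0 0 0 0 0.008; 0 0 0 0 0 0.008; 0 0 0 0 0 0.0078; -0.16 0.063 0 0 0 0; -0.16 0.063 0 0 0 0; -0.46 0.179 0 0 0 0; -0.46 0.179 0 0 0 0; -0.46 0.179 0 0 0 0"

```text
time_s: 10.43
position: [0.5053, 0.1257, 0.2864]
tcp_rot: [[0.165, 0.986, -0.001], [0.986, -0.165, -0.001], [-0.001, -0.001, -1.0]]
force: [0.2, 0.7, -4.7]
opening: 0.181
grasp_force: 30.0
```

Emit:
apply_moves --plan "-0.46 0.179 0 0 0 0; -0.46 0.179 0 0 0 0; -0.46 0.179 0 0 0 0; -0.46 0.179 0 0 0 0; -0.46 0.179 0 0 0 0; -0.46 0.179 0 0 0 0; -0.46 0.179 0 0 0 0; -0.46 0.179 0 0 0 0; -0.46 0.179 0 0 0 0; -0.46 0.179 0 0 0 0"

```text
time_s: 11.27
position: [0.5548, -0.1165, 0.2863]
tcp_rot: [[0.166, 0.986, -0.002], [0.986, -0.166, 0.0], [-0.0, -0.002, -1.0]]
force: [-0.1, 1.3, -3.6]
opening: 0.175
grasp_force: 30.0
```

Emit:
apply_moves --plan "-0.46 0.179 0 0 0 0; -0.46 0.179 0 0 0 0; -0.46 0.179 0 0 0 0; -0.16 0.063 0 0 0 0; -0.16 0.063 0 0 0 0; 0 0 0 0 0 0; 0 0 0 0 0 0; 0 0 0 0 0 0; 0 0 0 0 0 0"

```text
time_s: 12.02
position: [0.5736, -0.2023, 0.287]
tcp_rot: [[0.165, 0.986, -0.001], [0.986, -0.165, 0.001], [0.001, -0.001, -1.0]]
force: [0.5, 0.9, -4.6]
opening: 0.182
grasp_force: 30.0
```

Emit:
apply_moves --plan "-0.018 0.042 0.1 0 0 0; 0 0 0.2 0 0 0; 0 0 0.2 0 0 0; 0 0 0.2 0 0 0; 0 0 0.1 0 0 0; 0 0 0.04 0 0 0; 0 0 0 0 0 0; 0 0 0 0 0 0; 0 0 0 0 0 0"

```text
time_s: 12.77
position: [0.5762, -0.2052, 0.2456]
tcp_rot: [[0.167, 0.986, 0.001], [0.986, -0.167, -0.001], [-0.0, 0.001, -1.0]]
force: [-0.6, -0.7, -4.3]
opening: 0.18
grasp_force: 30.0
```

Run:
```python
from h import *
from rig import capture
import cv2
s=bot.read_state(); im=capture("wrist"); t=capture("side"); print(s["time_s"],s["position"],s["force"])
a=cv2.resize(im[0:250,200:450],(400,400));b=cv2.resize(t[80:240,250:410],(400,400),interpolation=cv2.INTER_CUBIC)
cv2.imwrite("pics/m4.png",np.hstack([a,b])[:,:,::-1])
```

```text
12.7667 [ 0.57623789 -0.20519259  0.24555702] [-0.56165423 -0.72086855 -4.32107192]
```

View pics/m4.png

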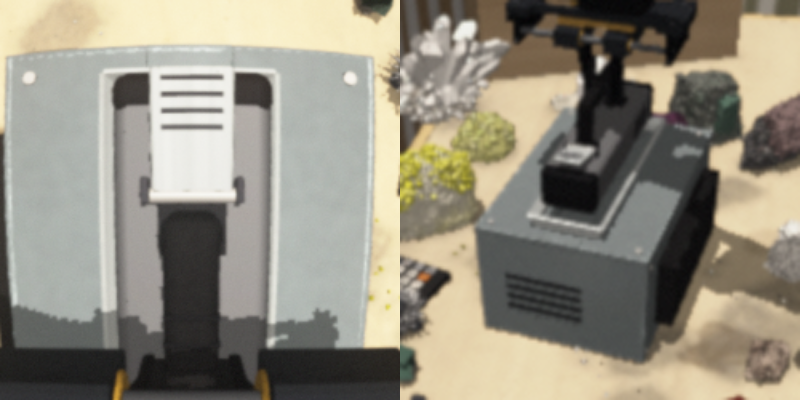

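The lamp sits centred over the collar in the left view, with the collar rim showing on both sides. I'll lower it gently.

Emit:
apply_moves --plan "0.03 0 0.04 0 0 0; 0 0 0.04 0 0 0; 0 0 0.04 0 0 0; 0 0 0.04 0 0 0; 0 0 0.04 0 0 0; 0 0 0.04 0 0 0; 0 0 0.04 0 0 0; 0 0 0.04 0 0 0; 0 0 0 0 0 0; 0 0 0 0 0 0"

```text
time_s: 13.7
position: [0.576, -0.2034, 0.2288]
tcp_rot: [[0.167, 0.986, -0.0], [0.986, -0.167, 0.0], [0.0, -0.0, -1.0]]
force: [-0.0, -0.2, -4.3]
opening: 0.177
grasp_force: 30.0
```

Emit:
apply_moves --plan "0 0 0.02 0 0 0; 0 0 0.02 0 0 0; 0 0 0.02 0 0 0; 0 0 0.02 0 0 0; 0 0 0.01 0 0 0; 0 0 0 0 0 0; 0 0 0 0 0 0"

```text
time_s: 14.28
position: [0.5761, -0.2034, 0.2245]
tcp_rot: [[0.167, 0.986, -0.0], [0.986, -0.167, 0.0], [0.0, -0.0, -1.0]]
force: [0.5, -0.2, -3.8]
opening: 0.182
grasp_force: 30.0
```

Emit:
apply_moves --plan "0 0 0.01 0 0 0; 0 0 0.01 0 0 0; 0 0 0 0 0 0; 0 0 0 0 0 0"

```text
time_s: 14.62
position: [0.5765, -0.2035, 0.2243]
tcp_rot: [[0.167, 0.986, 0.001], [0.986, -0.167, -0.001], [-0.0, 0.001, -1.0]]
force: [-0.0, 0.5, -0.1]
opening: 0.181
grasp_force: 30.0
```

The weight has gone onto the cabinet at the expected height, so I'll release and rise.

Emit:
apply_moves --plan "0 0 0 0 0 0; 0 0 0 0 0 0; 0 0 0 0 0 0; 0 0 0 0 0 0; 0 0 0 0 0 0; 0 0 0 0 0 0; 0 0 0 0 0 0; 0 0 0 0 0 0" --gripper 0.3

```text
time_s: 15.28
position: [0.5761, -0.2034, 0.2235]
tcp_rot: [[0.167, 0.986, -0.0], [0.986, -0.167, 0.0], [0.0, -0.0, -1.0]]
force: [0.2, -0.1, -0.2]
opening: 0.631
grasp_force: 0.0
```

Emit:
apply_moves --plan "0 0 -0.1 0 0 0; 0 0 -0.2 0 0 0; 0 0 -0.3 0 0 0; 0 0 -0.3 0 0 0; 0 0 -0.3 0 0 0; 0 0 -0.3 0 0 0; 0 0 -0.1 0 0 0; 0 0 0 0 0 0; 0 0 0 0 0 0"

```text
time_s: 16.03
position: [0.576, -0.2034, 0.3038]
tcp_rot: [[0.167, 0.986, 0.0], [0.986, -0.167, -0.0], [-0.0, 0.0, -1.0]]
force: [0.2, 0.5, -1.5]
opening: 0.649
grasp_force: 0.0
```

Emit:
apply_moves --plan "0.1 0 0 0 0 0; 0.3 0 0 0 0 0; 0.4 0 0 0 0 0; 0.4 0 0 0 0 0; 0.4 0 0 0 0 0; 0.3 0 0 0 0 0; 0.1 0 0 0 0 0; 0 0 0 0 0 0; 0 0 0 0 0 0; 0 0 0 0 0 0" --gripper -1

```text
time_s: 16.87
position: [0.5927, -0.1055, 0.3034]
tcp_rot: [[0.167, 0.986, -0.0], [0.986, -0.167, -0.001], [-0.001, -0.0, -1.0]]
force: [0.2, -0.5, 0.5]
opening: 0.03
grasp_force: 0.0
```

Run:
```python
from h import *
from rig import capture
import cv2
s=bot.read_state(); im=capture("wrist"); t=capture("side"); print(s["time_s"],s["position"],s["force"],s["opening"])
a=cv2.resize(im[0:320,160:480],(400,400));b=cv2.resize(t[80:240,250:410],(400,400),interpolation=cv2.INTER_CUBIC)
cv2.imwrite("pics/m5.png",np.hstack([a,b])[:,:,::-1])
```

```text
16.8667 [ 0.59270811 -0.10550419  0.30340572] [ 0.24069311 -0.47038735  0.53813636] 0.030004208720718583
```

View pics/m5.png

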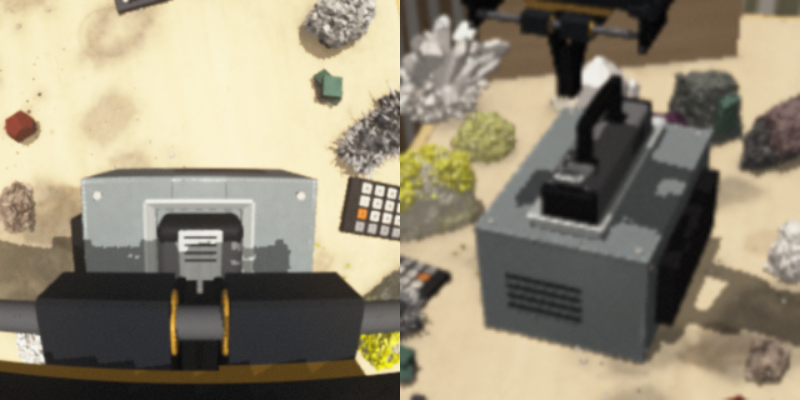

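The lamp is seated square inside the collar, the handle is free, and the fingertips are over the paddle. Now I'll descend to press it.

Emit:
apply_moves --plan "0.03 0 0.1 0 0 0; 0 0 0.3 0 0 0; 0 0 0.4 0 0 0; 0 0 0.4 0 0 0; 0 0 0.3 0 0 0; 0 0 0.15 0 0 0; 0 0 0.06 0 0 0; 0 0 0 0 0 0; 0 0 0 0 0 0; 0 0 0 0 0 0"

```text
time_s: 17.8
position: [0.5938, -0.1037, 0.2192]
tcp_rot: [[0.167, 0.986, 0.002], [0.986, -0.167, -0.001], [-0.0, 0.002, -1.0]]
force: [0.4, 0.7, 0.3]
opening: 0.008
grasp_force: 0.0
```

Emit:
apply_moves --plan "0 0 0.04 0 0 0; 0 0 0.04 0 0 0; 0 0 0.04 0 0 0; 0 0 0.04 0 0 0; 0 0 0 0 0 0; 0 0 0 0 0 0"

```text
time_s: 18.3
position: [0.5935, -0.1029, 0.2107]
tcp_rot: [[0.167, 0.986, 0.001], [0.986, -0.167, 0.001], [0.001, 0.001, -1.0]]
force: [-0.1, 2.0, 4.8]
opening: 0.005
grasp_force: 2.1
```

Emit:
apply_moves --plan "0 0 0.03 0 0 0; 0 0 0.03 0 0 0; 0 0 0.03 0 0 0; 0 0 0.03 0 0 0; 0 0 0.02 0 0 0; 0 0 0 0 0 0; 0 0 0 0 0 0"

```text
time_s: 18.88
position: [0.5937, -0.1022, 0.204]
tcp_rot: [[0.167, 0.986, 0.002], [0.986, -0.167, 0.002], [0.002, 0.002, -1.0]]
force: [0.0, 3.8, 6.5]
opening: 0.004
grasp_force: 3.4
```

Emit:
apply_moves --plan "0 0 0.02 0 0 0; 0 0 0.02 0 0 0; 0 0 0.02 0 0 0; 0 0 0 0 0 0; 0 0 0 0 0 0; 0 0 0 0 0 0"

```text
time_s: 19.38
position: [0.5937, -0.1021, 0.2023]
tcp_rot: [[0.167, 0.986, 0.003], [0.986, -0.167, 0.002], [0.002, 0.002, -1.0]]
force: [-1.4, 4.7, 12.7]
opening: 0.007
grasp_force: 6.2
```

Emit:
apply_moves --plan "0 0 0.02 0 0 0; 0 0 0 0 0 0; 0 0 0 0 0 0; 0 0 0 0 0 0; 0 0 0 0 0 0; 0 0 0 0 0 0"

```text
time_s: 19.88
position: [0.5938, -0.102, 0.2022]
tcp_rot: [[0.167, 0.986, 0.003], [0.986, -0.167, 0.001], [0.002, 0.003, -1.0]]
force: [-3.2, 5.5, 16.4]
opening: -0.001
grasp_force: 8.3
```

Run:
```python
from rig import capture
import cv2
t=capture("side");cv2.imwrite("pics/m6.png",cv2.resize(t[80:260,220:440],(733,600),interpolation=cv2.INTER_CUBIC)[:,:,::-1])
```

```text
(no output)
```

View pics/m6.png

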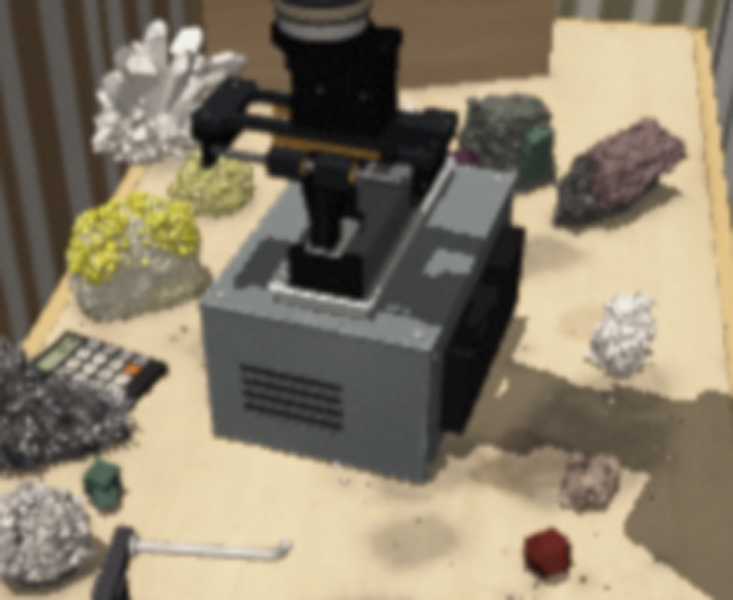

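The lamp is seated level in the collar with the fingers holding the paddle flat, and the minerals in view are undisturbed.

```bash
python3 -c "
from rig import bot
s=bot.read_state();print(s['position'],s['force']);print(bot.hand_in())"
```

```text
[ 0.59380442 -0.10205017  0.20219419] [-2.68731856  5.54368557 17.03929039]
the job is handed in; nothing more can be done
None
```

I seated the lamp in the cabinet's collar, let go of the handle, and handed in at about 20 s of the 54 s, with the fingers holding the paddle down at its stop (about 17 N); I don't have the judging result.

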